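# Dock the specimen tray by its far lip

### The job

The loaded specimen tray stands beyond its dock: hook a fingertip behind the tray's orange far lip, drag it along the bench into the dock and hold it pressed firmly but gently flush against the black rubber stop for a moment. Then swing the red gate fully shut behind the tray and leave it there. Do not lift the tray, do not upset what stands in it, and leave the other things on the bench alone.

Things in the scene. Friction and masses are not known exactly. Their poses are not given: they have to be found in the camera images.
- tray: Loose white open tray, 110 (x) x 180 (y) x 40 mm, about 0.65 kg with its load (varies by a third; drags with 2 to 8 N). Origin: centre of underside; +x is its far side, away from the robot. The far third is solid to z = 34 mm, so the wall cannot be pinched; the load stands in three cells of the near part, up to z = 60 mm. Brittle: never bear on it with more than 25 N.
- lip (a point): Middle of the outer edge of the tray's orange far lip: a flat face 180 mm long (along y) and 8 mm high (32 to 40 mm above the bench) at x = +65 mm from the tray's origin. It overhangs the wall (x = +55 mm) by 10 mm.
- dock: Fixed aluminium dock, open towards +x. Its axes are those of a docked tray; origin: on the bench, under the centre of a tray docked with the stop fully back. Side rails, 28 mm high, inner faces at y = +-96 mm (6 mm free a side), run to x = 50 mm, then flare outward to y = +115 mm (x = 66 mm) and y = -127 mm (x = 83 mm). Its stop is the black rubber face across its near end, flat and rigid, 5 to 31 mm high, on a plate screwed out by an unknown 0 to 14 mm.
- stop (a point): Mark on the dock where the rubber face would be with the stop fully back: x = -55 mm, 18 mm up. The face stands 0 to 14 mm nearer the mouth (+x) than this point; where it is must be felt. The tray's near wall meets it when docked; it is seated once pressed there with over 6 N, beyond what dragging takes, for half a second.
- hinge (a point): Vertical axis of the gate's hinge, 25 mm above the bench, at x = 87.5 mm, y = 138 mm in the dock's frame; its dark post is 48 mm high, 18 mm across.
- gate (a joint): Angle in rad of the red gate, a bar 10 mm thick, 12 to 42 mm above the bench, 148 mm long from the hinge axis. 0: shut on its own end stop, pointing along the dock's -y, 3 to 17 mm behind the lip of a docked tray. Starts open, 1.7 to 2.0; at pi/2 it points along the dock's +x, beyond that it leans to +y. Stays where left; 0.1 N m moves it.
- gate_end (a point): Middle of the free end of the gate, 148 mm from the hinge axis, 27 mm above the bench.
- vial_left: Clear specimen vial, green lid, 42 mm across, 56 mm tall, loose in the tray's +y cell. Origin: centre of its underside. To stay standing in the tray.
- vial_right: Clear specimen vial, yellow lid, same size, loose in the tray's -y cell. To stay standing in the tray.
- tray_dishes: Stack of small clear dishes, 50 mm across, 42 mm tall, loose in the tray's middle cell. To stay standing in the tray.
- dish_stack: Stack of clear dishes on the bench, 90 mm across, 56 mm tall. Bystander.
- aspirator: Clear pot with white lid on the bench, 62 mm across, 75 mm tall. Bystander.
- clip_jar: Large clear jar on the bench, 96 mm across, 125 mm tall. Bystander.
- magnifier: Clear hand magnifier lying on the bench, 60 mm lens, 130 mm long, 8 mm thick; origin under the lens centre, handle along its -x. Bystander.
- slide_box: Yellow slide box on the bench, 100 x 170 x 35 mm. Bystander.
Mind the look-alikes: they are no part of the job. Leave any pink look-alike of the vial_left alone.

How it is judged:
By the outcome, as a careful person would: the job done as asked, in the order asked, and still so for the second after the job is handed in, with the robot touching nothing.
It also fails if it takes over 67 s, if anything falls off the work surface, if the arm or the gripper's body presses on something with over 40 N, if the wrist force passes 120 N, or if a joint passes its speed limit or range.

### The arm

A 6-joint arm with a two-finger parallel gripper is mounted at the origin on the work surface. World frame = base frame: x ahead of the robot, y to its left, z up, the work surface at z = 0. Lengths are in m, angles in degrees, forces in N, time in s.
With the tool pointing down it reaches from about 0.3 to 0.75 m from the base axis. Payload 8.5 kg.
Tool frame: the origin (TCP) lies between the finger pads; the fingertips stand 17 mm ahead of it and the grasp point (between the pads) lies 2 mm behind it; z points along the fingers, y is the direction in which the jaws open and shut (so a half turn about z gives the same grasp; the last joint's range is limited). The gripper opens to 85 mm and grips with 20 to 120 N. Pads are 22 mm wide; open, the fingers measure 114 mm over their backs; the gripper's body (76 mm by 85 mm) begins 54 mm behind the grasp point. The pads swing forward as they close: fully open they stand 13 mm farther back than shut.
Start: joints at [-87.909, 21.807, 74.336, -0, 83.858, -12.336], TCP at [0.137, -0.533, 0.215] pointing down, gripper open.
Joint ranges: [-178.18, 178.18], [-50.72, 133.34], [12.68, 142.11], [-81.47, 261.47], [9.98, 163.14], [-165.26, 165.26]. Speed limits (degrees/s): [136.94, 136.94, 180, 180, 180, 180].

### API

Orientations are given as a 3x3 rotation matrix whose columns are the frame's x, y, z axes.
In Python, from rig import readout, eyes, env gives the robot as it stands.
- The arm moves only by the tool arm_command, never from a script. Its argument "rows" is text: rows parted by semicolons, each of 7 numbers parted by spaces: the closure, from 0 (fully open) to 1 (shut), then the shift along the tool's x, y, z in mm, then the turn, a rotation vector about the tool's x, y, z in degrees. In form: grip dx dy dz rx ry rz; .... A call has 1 to 5 rows; each row shifts and turns the commanded pose from where the row before left it, along the tool's axes as they then stand; what a row does not reach is not made up. A row lasts 1/12 s, in which the tool goes at most 41.7 mm and 7.16 degrees, less where a joint would pass 70% of its speed; a pose out of reach is approached as far as the arm can. A call with a gripper value outside its range is refused whole. The fingers move at their own pace and stop on an object; "squeeze" is the grip in N (left out, the last holds). Time passes only in rows, so rows that do not move let the fingers close. It gives the time, the measured TCP pose, the force and the opening at its end, in the units of the state.
- readout.observe(): the state, without advancing time (a new reading comes with each control period).
- eyes.get_image(name): name is "side" or "top" or "wrist"; returns the picture (480x640x3 uint8, red, green, blue); there is no depth.
- eyes.camera_model(name): a dict with "mtx" (3x3 intrinsics, pixels), "view" (4x4, takes a point from world to camera coordinates). Camera axes: x right, y up, looking along -z (the intrinsics and any distortion apply to the point x, -y, -z); pixel columns grow to the right and rows downward; lengths in m; the calibration is good to about 2 mm. A picture is of the moment at which its call begins: read the wrist's pose just before it. camera_model takes no time and is no camera call; for the wrist camera it gives the pose at the moment of the call.
- env.close_job(): hands the job in, once; it reports no verdict.
The state is a dict: "time_s": time; "q": joint angles; "qvel": joint speeds; "joint_efforts": joint torques, N m; "position": TCP position; "tool_rot": TCP orientation; "ft_force": force on the tool from outside, world axes, zero at the start; "wrist_torque": the same for the moment, N m; "grip_width": finger opening in m.
Only numpy, scipy, OpenCV 4.12 (cv2) and the standard library are available. Lean on these libraries where they do the work, as an engineer would, in place of code of your own. Each camera call takes 0.05 s, during which the arm holds its last target. There are 200 camera calls.

## Working session

There is one attempt and no reset: what is moved stays moved. The work goes in short steps, Python scripts to look and compute and a tool call to move; the robot and the scene stay as the last step left them, time stands still between calls to the robot, and variables do not carry over. Pictures are saved under pics/ and viewed, about 8 in all and at most 12, crops included, and the job is handed in when it is done.

Besides the shell and the picture viewer there is one more tool, called after "Emit:" in YAML: its name, and indented under it one key for each argument. arm_command: Moves the arm, as the interface text tells. Its arguments: {"type":"object","properties":{"rows":{"type":"string"},"squeeze":{"type":"number"}},"required":["rows"]}

```bash
ls; mkdir -p pics; python3 - <<'E'
from rig import readout, eyes, env
import cv2,numpy as np
s=readout.observe();print(s)
for n in("top","side"):
    im=eyes.get_image(n);cv2.imwrite(f"pics/{n}0.png",im[:,:,::-1])
    print(n,eyes.camera_model(n))
E
```

```text
pics
{'time_s': 0.0, 'q': array([-8.79092682e+01,  2.18420160e+01,  7.43849426e+01,  1.30723636e-03,
        8.38566011e+01, -1.23372611e+01]), 'qvel': array([-0.03641637, -0.07052589,  0.08734686,  0.00641311, -0.04143116,
       -0.06776961]), 'joint_efforts': array([ 3.04047480e-04, -4.48465204e+01, -2.31281036e+01, -2.16892945e-04,
        4.77470137e-03,  1.44018077e-06]), 'position': array([ 0.13701836, -0.53234243,  0.21480106]), 'tool_rot': array([[ 9.68462161e-01,  2.49160674e-01, -3.05356875e-05],
       [ 2.49160452e-01, -9.68461121e-01,  1.45824876e-03],
       [ 3.33765617e-04, -1.41986703e-03, -9.99998936e-01]]), 'ft_force': array([-0.68534345, -0.53971792,  0.11823064]), 'wrist_torque': array([-0.01058779,  0.02210286, -0.06866151]), 'grip_width': 0.08540699382280813}
top {'mtx': array([[457.39844809,   0.        , 319.14180111],
       [  0.        , 457.39844809, 238.44700573],
       [  0.        ,   0.        ,   1.        ]]), 'view': array([[-2.90971084e-02, -9.99576519e-01, -3.74582093e-04,
         4.55701862e-02],
       [ 9.94548527e-01, -2.89882820e-02,  1.00164399e-01,
        -5.85720597e-01],
       [-1.00132839e-01,  2.54195429e-03,  9.94970830e-01,
        -1.24921701e+00],
       [ 0.00000000e+00,  0.00000000e+00,  0.00000000e+00,
         1.00000000e+00]])}
side {'mtx': array([[510.70655528,   0.        , 323.27280164],
       [  0.        , 510.70655528, 237.85390191],
       [  0.        ,   0.        ,   1.        ]]), 'view': array([[-0.98028539, -0.19749236, -0.00610847,  0.59209067],
       [ 0.1433707 , -0.73223669,  0.66578846, -0.09244317],
       [-0.13596098,  0.65178693,  0.74611555, -1.19902733],
       [ 0.        ,  0.        ,  0.        ,  1.        ]])}
```

View pics/top0.png

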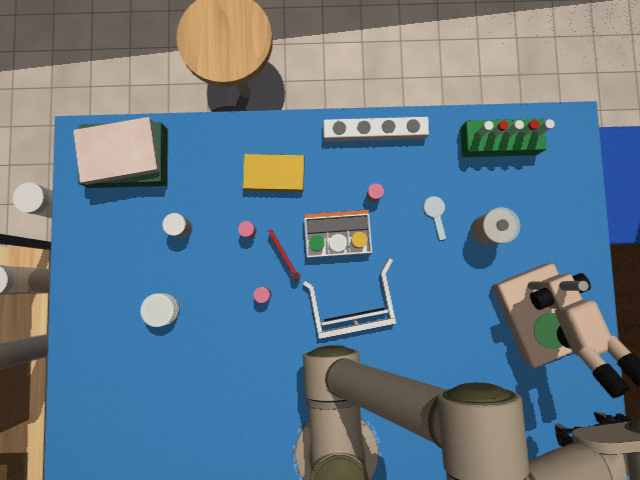

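View pics/side0.png

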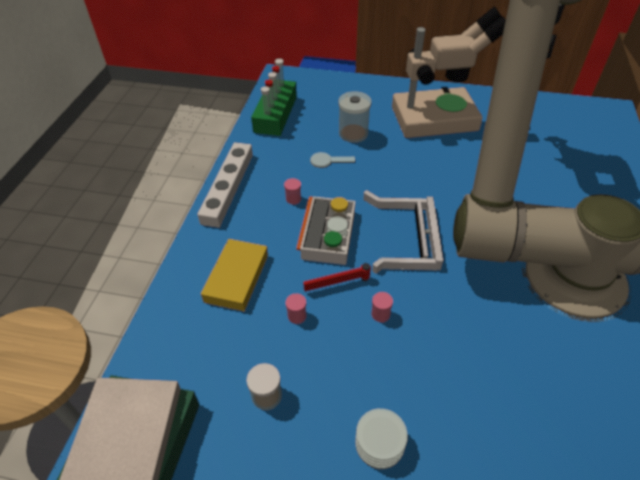

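The top view shows the tray at (338,235) with its orange lip at row 214. The dock is at (350,300), open upward, and the red gate runs from its hinge at (297,277) to its end at (270,232). Possible look-alikes are the pink cylinders at (376,191), (246,229) and (261,295), which I'll leave alone. The slide box is at (273,172).

```bash
cat > h.py <<'E'
import cv2,numpy as np
from rig import readout,eyes,env
def ray(n,uv,z,cm=None):
    cm=cm or eyes.camera_model(n);K=cm["mtx"];V=cm["view"];R=V[:3,:3];c=-R.T@V[:3,3]
    uv=np.atleast_2d(np.asarray(uv,float))
    d=np.c_[(uv[:,0]-K[0,2])/K[0,0],-(uv[:,1]-K[1,2])/K[1,1],-np.ones(len(uv))]@R
    return c+d*((z-c[2])/d[:,2])[:,None]
def proj(n,P,cm=None):
    cm=cm or eyes.camera_model(n);K=cm["mtx"];V=cm["view"]
    p=np.atleast_2d(P)@V[:3,:3].T+V[:3,3]
    return np.c_[K[0,0]*p[:,0]/-p[:,2]+K[0,2],K[1,1]*p[:,1]/p[:,2]+K[1,2]]
def hsv(im): return cv2.cvtColor(im,cv2.COLOR_RGB2HSV)
E
python3 - <<'E'
from h import *
for n in("top","side"):
    im=cv2.imread(f"pics/{n}0.png")[:,:,::-1].copy();h=hsv(im)
    print(n,eyes.camera_model(n).keys())
    roi=np.zeros(h.shape[:2],bool)
    if n=="top": roi[200:350,262:420]=1
    else: roi[180:300,280:460]=1
    for nm,lo,hi,z in(("orange",(6,150,120),(17,255,255),.04),("red",(0,170,60),(5,255,255),.042),("red2",(174,170,60),(180,255,255),.042)):
        m=(cv2.inRange(h,lo,hi)>0)&roi
        ys,xs=np.nonzero(m)
        if len(xs)<10: print(nm,len(xs));continue
        r=cv2.minAreaRect(np.c_[xs,ys].astype(np.float32));b=cv2.boxPoints(r)
        print(nm,len(xs),r,'\n',ray(n,b,z).round(4).tolist())
    if n=="top": cv2.imwrite("pics/c1.png",cv2.resize(im[205:345,255:415,::-1],None,fx=5,fy=4.28*5/4.28,interpolation=cv2.INTER_CUBIC)[:600*2][:700])
im=cv2.imread("pics/c1.png");print(im.shape);cv2.imwrite("pics/c1.png",cv2.resize(im,None,fx=.8,fy=.8))
E
```

```text
top dict_keys(['mtx', 'view'])
orange 179 ((336.4233093261719, 213.40069580078125), (2.8071298599243164, 63.19522476196289), 86.00909423828125) 
 [[0.6548, 0.0665, 0.04], [0.6621, -0.1096, 0.04], [0.6542, -0.1099, 0.04], [0.6469, 0.0662, 0.04]]
red 130 ((283.3271484375, 254.290283203125), (56.362735748291016, 4.511609077453613), 57.339088439941406) 
 [[0.6084, 0.1746, 0.042], [0.6149, 0.164, 0.042], [0.4813, 0.0829, 0.042], [0.4749, 0.0935, 0.042]]
red2 17 ((283.25628662109375, 255.43655395507812), (53.54477310180664, 5.324480056762695), 59.58891296386719) 
 [[0.6029, 0.1714, 0.042], [0.6101, 0.1586, 0.042], [0.4803, 0.0866, 0.042], [0.4733, 0.0994, 0.042]]
side dict_keys(['mtx', 'view'])
orange 106 ((304.0982666015625, 222.90728759765625), (2.3985016345977783, 51.642738342285156), 12.994616508483887) 
 [[0.6529, 0.0702, 0.04], [0.6631, -0.1033, 0.04], [0.6567, -0.1025, 0.04], [0.6471, 0.0708, 0.04]]
red 401 ((336.14031982421875, 277.7999572753906), (10.367966651916504, 63.48652267456055), 80.04937744140625) 
 [[0.6165, 0.1566, 0.042], [0.4829, 0.0983, 0.042], [0.4748, 0.1266, 0.042], [0.6063, 0.1834, 0.042]]
red2 111 ((336.3137512207031, 277.9841613769531), (11.098359107971191, 65.2131118774414), 79.61113739013672) 
 [[0.618, 0.1575, 0.042], [0.4812, 0.0963, 0.042], [0.4724, 0.1265, 0.042], [0.6069, 0.1861, 0.042]]
(700, 800, 3)
```

View pics/c1.png

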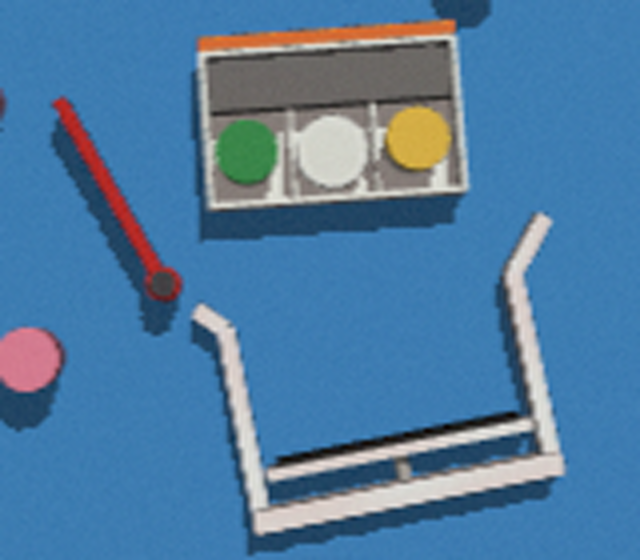

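```bash
python3 - <<'E'
from h import *
f=lambda p:np.array(p)/4+[255,205]-.0
def P(p,z): return ray("top",f(p),z)[:,:2]
i=P([(237,328),(268,465),(507,277),(536,425)],.028)
pair=[(50,96),None,(50,-96),None]
for nm,p,z in(("rails(bendL,nearL,bendR,nearR)",[(237,328),(268,465),(507,277),(536,425)],.028),("rubber",[(278,461),(518,414)],.031),("post",[(163,284)],.048),("tips",[(200,307),(545,216)],.028),("gateend",[(61,103)],.042),("traynear",[(209,207),(467,189)],.04),("lids",[(246,151),(418,138)],.056+.004),("dishes",[(332,151)],.044)):
    print(nm,P(p,z).round(4).tolist())
L=i[1]-i[0];R=i[3]-i[2];y=i[0]-i[2]
print(np.degrees([np.arctan2(-L[1],-L[0]),np.arctan2(-R[1],-R[0]),np.arctan2(-y[0],y[1])]),np.linalg.norm(y))
r=P([(278,461),(518,414)],.031);y=r[0]-r[1];print(np.degrees(np.arctan2(-y[0],y[1])))
a=np.radians(10.8)
for a in np.radians([9,10,11,12]):
    R=np.array([[np.cos(a),-np.sin(a)],[np.sin(a),np.cos(a)]])
    D1=P([(163,284)],.048)[0]-R@[.0875,.138]
    D2=(i[0]+i[2])/2-R@[.05,0]
    print(np.degrees(a),D1,D2,"rubber in dock",((r-D2)@R).round(4).tolist())
for n in("top","side"):
    cm=eyes.camera_model(n);print(n,-cm["view"][:3,:3].T@cm["view"][:3,3])
E
```

```text
rails(bendL,nearL,bendR,nearR) [[0.4523, 0.046], [0.3581, 0.0273], [0.482, -0.1424], [0.3799, -0.158]]
rubber [[0.3608, 0.0204], [0.3879, -0.1455]]
post [[0.4837, 0.0954]]
tips [[0.4675, 0.0712], [0.5236, -0.1706]]
gateend [[0.6109, 0.1634]]
traynear [[0.5359, 0.0628], [0.5432, -0.1157]]
lids [[0.5721, 0.0361], [0.5776, -0.0814]]
dishes [[0.5719, -0.0232]]
[11.21013681  8.69062792  8.9730576 ] 0.19065772810897977
9.274509009926927
9.0 [ 0.41888314 -0.05456277] [ 0.41775562 -0.05601925] rubber in dock [[-0.0443, 0.0844], [-0.0435, -0.0837]]
10.0 [ 0.42151068 -0.05567145] [ 0.41789965 -0.05687994] rubber in dock [[-0.0428, 0.086], [-0.0449, -0.0821]]
11.0 [ 0.42415718 -0.0567341 ] [ 0.41805868 -0.05773798] rubber in dock [[-0.0413, 0.0876], [-0.0463, -0.0804]]
12.000000000000002 [ 0.42682181 -0.0577504 ] [ 0.41823266 -0.05859312] rubber in dock [[-0.0397, 0.0892], [-0.0477, -0.0787]]
top [0.45876587 0.03174731 1.30161991]
side [0.43065055 0.83075345 0.9597773 ]
```

Dock: yaw about 9.3°, origin about (0.418, -0.056), rubber about 11 mm out. Tray: yaw about 2.4°, lip middle at (0.659, -0.0215). The gate is at about 1.9 rad, which is open. I'll use both open fingertips behind the lip for a stable push, and go round clear of the microscope.

Emit:
arm_command:
  rows: "0 33 -22 0 0 0 0; 0 33 -22 0 0 0 0; 0 33 -22 0 0 0 0; 0 33 -22 0 0 0 0; 0 33 -22 0 0 0 0"

```text
time_s: 0.52
position: [0.2702, -0.3833, 0.2152]
tool_rot: [[0.969, 0.249, -0.0], [0.249, -0.969, 0.001], [-0.0, -0.001, -1.0]]
ft_force: [0.0, -0.9, 0.1]
grip_width: 0.0853
```

Emit:
arm_command:
  rows: "0 30 -25 0 0 0 0; 0 30 -25 0 0 0 0; 0 30 -25 0 0 0 0; 0 30 -25 0 0 0 0; 0 30 -25 0 0 0 0"

```text
time_s: 0.93
position: [0.3841, -0.2247, 0.2153]
tool_rot: [[0.969, 0.249, -0.0], [0.249, -0.969, 0.0], [-0.0, -0.0, -1.0]]
ft_force: [0.6, -1.0, 0.2]
grip_width: 0.0858
```

```bash
cat >> h.py <<'E'
A0=np.radians(9.3);D0=np.array([.418,-.056])
def dockw(p,a=A0): 
    return D0+np.array([[np.cos(a),-np.sin(a)],[np.sin(a),np.cos(a)]])@np.asarray(p,float)
def go(xyz):
    "shift in tool axes (mm) to world target"
    s=readout.observe();R=s["tool_rot"]
    print("t",round(s["time_s"],2),"tcp",s["position"].round(4),"yaw",round(np.degrees(np.arctan2(R[1,0],R[0,0])),2),"F",s["ft_force"].round(1),"w",round(s["grip_width"],3))
    if xyz is not None: print("shift mm",((np.array(xyz)-s["position"])@R*1e3).round(1))
E
python3 -c "
from h import *
go((.690,-.02,.2))"
```

```text
t 0.93 tcp [ 0.3841 -0.2247  0.2153] yaw 14.42 F [ 0.6 -1.   0.2] w 0.086
shift mm [ 347.2 -122.1   15.3]
```

Emit:
arm_command:
  rows: "0 35 -12 0 0 0 0; 0 35 -12 0 0 0 0; 0 35 -12 0 0 0 0; 0 35 -12 0 0 0 0; 0 35 -12 0 0 0 0"

```text
time_s: 1.35
position: [0.5393, -0.1233, 0.2152]
tool_rot: [[0.968, 0.249, -0.001], [0.249, -0.968, 0.0], [-0.0, -0.0, -1.0]]
ft_force: [0.5, -0.6, -0.0]
grip_width: 0.0855
```

Emit:
arm_command:
  rows: "0 35 -12 0 0 0 0; 0 35 -12 0 0 0 0; 0 35 -12 0 0 0 0; 0 35 -12 0 0 0 4; 0 35 -12 0 0 0 7"

```text
time_s: 1.77
position: [0.6949, -0.0236, 0.215]
tool_rot: [[0.998, 0.057, -0.001], [0.057, -0.998, 0.0], [-0.001, -0.0, -1.0]]
ft_force: [1.7, -0.8, -0.4]
grip_width: 0.0854
```

```bash
python3 -c "
from h import *
go((.690,-.02,.06))
s=eyes.camera_model('wrist')
im=eyes.get_image('wrist');cv2.imwrite('pics/w1.png',im[:,:,::-1])
im=eyes.get_image('side');cv2.imwrite('pics/s1.png',im[:,:,::-1])
np.save('w1.npy',s['view']);print(s['mtx'])
h=hsv(im);"
```

```text
t 1.77 tcp [ 0.6949 -0.0236  0.215 ] yaw 3.29 F [ 1.7 -0.8 -0.4] w 0.085
shift mm [ -4.6  -3.9 155. ]
[[344.187805     0.         319.2620912 ]
 [  0.         344.187805   244.11351535]
 [  0.           0.           1.        ]]
```

View pics/w1.png

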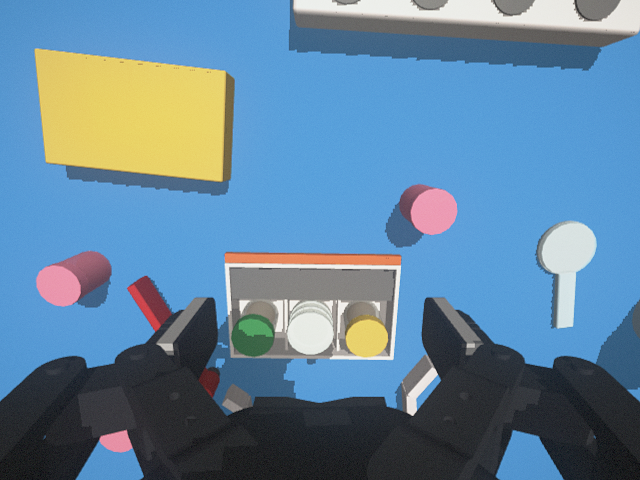

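```bash
python3 -c "
from h import *
cm=dict(mtx=eyes.camera_model('wrist')['mtx'],view=np.load('w1.npy'))
im=cv2.imread('pics/w1.png')[:,:,::-1].copy();h=hsv(im);m=cv2.inRange(h,(5,150,120),(17,255,255));m[:240]=0;m[275:]=0;m[:,:215]=0;m[:,410:]=0
ys,xs=np.nonzero(m);b=cv2.boxPoints(cv2.minAreaRect(np.c_[xs,ys].astype(np.float32)));print(b)
print(ray('w',b,.04,cm).round(4));print(ray('w',[(434,212),(430,190),(60,285)],.056,cm).round(3))"
```

```text
[[224.89218 261.7624 ]
 [225.02487 252.2087 ]
 [399.13016 254.62683]
 [398.99747 264.18054]]
[[ 0.6465  0.0709  0.04  ]
 [ 0.6567  0.0706  0.04  ]
 [ 0.6643 -0.1054  0.04  ]
 [ 0.6541 -0.1065  0.04  ]]
[[ 0.712 -0.129  0.056]
 [ 0.732 -0.122  0.056]
 [ 0.618  0.23   0.056]]
```

Emit:
arm_command:
  rows: "0 -3 -4 40 0 0 0; 0 0 0 40 0 0 0; 0 0 0 40 0 0 0; 0 0 0 35 0 0 0; 0 0 0 26 0 0 0"

```text
time_s: 2.28
position: [0.6888, -0.0216, 0.0308]
tool_rot: [[0.998, 0.06, -0.005], [0.06, -0.998, 0.001], [-0.004, -0.001, -1.0]]
ft_force: [0.5, 0.0, 0.1]
grip_width: 0.0856
```

```bash
python3 -c "
from h import *
go(None)
im=eyes.get_image('side');go(None)
print(proj('side',readout.observe()['position']))
cv2.imwrite('pics/s2.png',cv2.resize(im[120:290,220:420,::-1],None,fx=4,fy=3.5*4/3.5,interpolation=cv2.INTER_CUBIC)[:600])
"
```

```text
t 2.28 tcp [ 0.6888 -0.0216  0.0308] yaw 3.46 F [0.5 0.  0.1] w 0.086
t 2.33 tcp [ 0.6867 -0.0213  0.026 ] yaw 3.44 F [-2.   0.1 -5.1] w 0.085
[[292.70980217 222.39794206]]
```

View pics/s2.png

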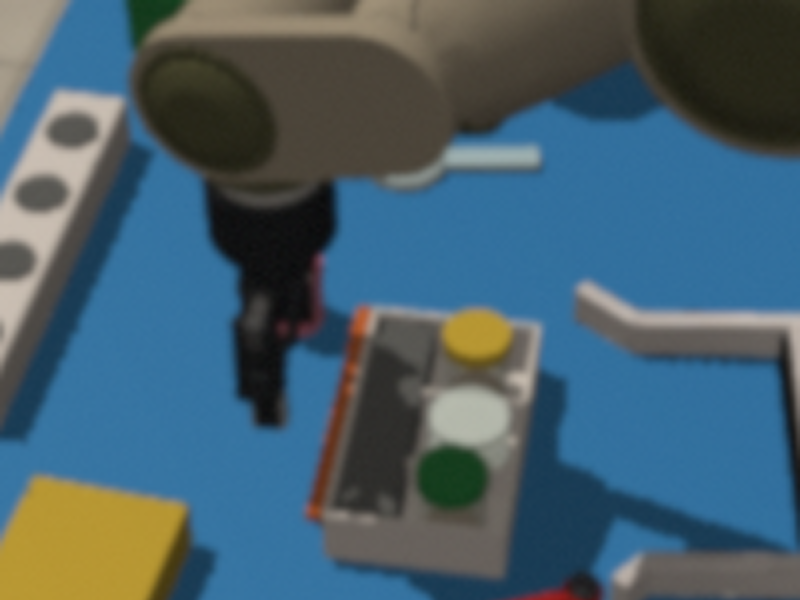

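Emit:
arm_command:
  rows: "0 0 0 0 0 0 0; 0 0 0 0 0 0 0"

```text
time_s: 2.5
position: [0.6913, -0.0219, 0.0359]
tool_rot: [[0.998, 0.06, 0.002], [0.06, -0.998, -0.0], [0.002, 0.0, -1.0]]
ft_force: [0.4, 0.6, 1.0]
grip_width: 0.0853
```

```bash
python3 -c "
from h import *
go((.692,-.020,.03))
for z in(0,.01,.02,.03):print(z,proj('side',[[.687,.025,z],[.687,.035,z]]).round(1).tolist())
"
```

```text
t 2.5 tcp [ 0.6913 -0.0219  0.0359] yaw 3.44 F [0.4 0.6 1. ] w 0.085
shift mm [ 0.8 -1.9  5.9]
0 [[288.7, 242.8], [287.8, 245.7]]
0.01 [[288.5, 240.1], [287.5, 243.1]]
0.02 [[288.3, 237.4], [287.3, 240.4]]
0.03 [[288.0, 234.7], [287.1, 237.7]]
```

```bash
python3 -c "
from h import *
print(proj('side',[[.6567,.0706,.04],[.6567,.0706,.032]]))
s=readout.observe();p=s['position'];R=s['tool_rot']
for y in(-.055,-.043,.043,.055):
  for z in(-.01,.004,.017): print(y,z,proj('side',p+R@[0,y,z]).round(1))
im=eyes.get_image('side')
cv2.imwrite('pics/s3.png',cv2.resize(im[150:270,250:410,::-1],None,fx=5,fy=5,interpolation=cv2.INTER_LANCZOS4))
"
```

```text
[[295.5355811  247.69186866]
 [295.69194614 249.87621879]]
-0.055 -0.01 [[286.5 232.6]]
-0.055 0.004 [[286.8 236.5]]
-0.055 0.017 [[287.1 240. ]]
-0.043 -0.01 [[287.4 229. ]]
-0.043 0.004 [[287.7 232.9]]
-0.043 0.017 [[288.  236.4]]
0.043 -0.01 [[293.6 204.4]]
0.043 0.004 [[293.9 208.3]]
0.043 0.017 [[294.1 211.9]]
0.055 -0.01 [[294.5 201.2]]
0.055 0.004 [[294.7 205.1]]
0.055 0.017 [[294.9 208.6]]
```

View pics/s3.png

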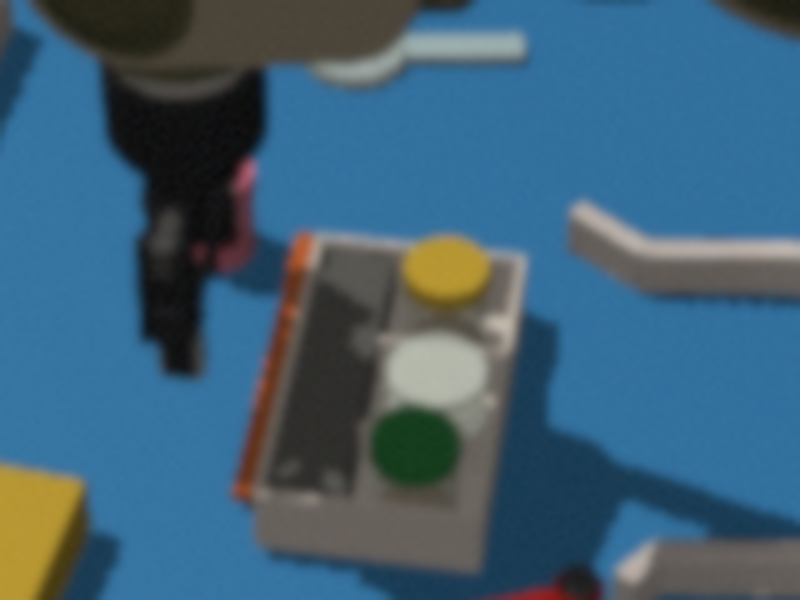

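```bash
python3 -c "
from h import *
cm=eyes.camera_model('wrist');s=readout.observe();p=s['position'];R=s['tool_rot']
for x in(-.011,.011):
  for z in(-.03,-.02,-.01,0,.004,.01,.017): print(x,z,proj('w',[p+R@[x,-.043,z],p+R@[x,.043,z]],cm).round(0).tolist())
"
```

```text
-0.011 -0.03 [[219.0, 344.0], [424.0, 344.0]]
-0.011 -0.02 [[225.0, 331.0], [417.0, 331.0]]
-0.011 -0.01 [[231.0, 321.0], [412.0, 321.0]]
-0.011 0 [[236.0, 311.0], [407.0, 311.0]]
-0.011 0.004 [[238.0, 308.0], [405.0, 308.0]]
-0.011 0.01 [[240.0, 303.0], [402.0, 303.0]]
-0.011 0.017 [[243.0, 297.0], [399.0, 297.0]]
0.011 -0.03 [[215.0, 295.0], [428.0, 295.0]]
0.011 -0.02 [[222.0, 286.0], [421.0, 286.0]]
0.011 -0.01 [[228.0, 277.0], [415.0, 277.0]]
0.011 0 [[233.0, 270.0], [410.0, 270.0]]
0.011 0.004 [[235.0, 267.0], [408.0, 267.0]]
0.011 0.01 [[238.0, 263.0], [405.0, 263.0]]
0.011 0.017 [[241.0, 259.0], [402.0, 259.0]]
```

Emit:
arm_command:
  rows: "0 0 0 7 0 0 0; 0 0 0 7 0 0 0; 0 0 0 6 0 0 0; 0 0 0 0 0 0 0; 0 0 0 0 0 0 0"

```text
time_s: 2.97
position: [0.6905, -0.0215, 0.0141]
tool_rot: [[0.998, 0.06, -0.001], [0.06, -0.998, 0.0], [-0.001, -0.0, -1.0]]
ft_force: [0.3, 0.6, 0.1]
grip_width: 0.0854
```

```bash
python3 -c "
from h import *
go(None)
im=eyes.get_image('wrist')
im2=eyes.get_image('side')
a=cv2.resize(im[200:400,100:540,::-1],None,fx=1.8,fy=1.5);b=cv2.resize(im2[180:260,250:410,::-1],(792,300),interpolation=cv2.INTER_CUBIC)
print(a.shape)
cv2.imwrite('pics/w2.png',np.vstack([a,b]))
"
```

```text
t 2.97 tcp [ 0.6905 -0.0215  0.0141] yaw 3.43 F [0.3 0.6 0.1] w 0.085
(300, 792, 3)
```

View pics/w2.png

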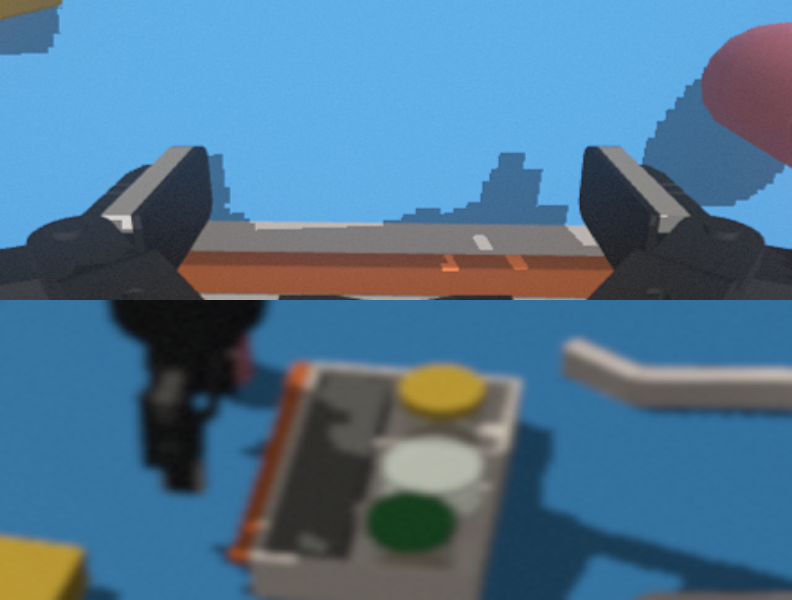

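Emit:
arm_command:
  rows: "0 0 0 2 0 0 0; 0 0 0 2 0 0 0; 0 0 0 2 0 0 0; 0 0 0 0 0 0 0; 0 0 0 0 0 0 0"

```text
time_s: 3.48
position: [0.6906, -0.0215, 0.0082]
tool_rot: [[0.998, 0.06, -0.0], [0.06, -0.998, 0.0], [-0.0, -0.0, -1.0]]
ft_force: [0.6, -0.3, 0.5]
grip_width: 0.0854
```

Emit:
arm_command:
  rows: "0 0 0 2 0 0 0; 0 0 0 2 0 0 0; 0 0 0 2 0 0 0; 0 0 0 0 0 0 0; 0 0 0 0 0 0 0"

```text
time_s: 3.9
position: [0.6906, -0.0215, 0.0022]
tool_rot: [[0.998, 0.06, -0.0], [0.06, -0.998, 0.0], [-0.0, -0.0, -1.0]]
ft_force: [0.6, 0.1, 0.4]
grip_width: 0.0855
```

```bash
cat >> h.py <<'E'
def tip(lo=275,hi=300,r0=190,r1=260):
    im=eyes.get_image("side");v=hsv(im)[:,:,2].astype(int);m=(v<55)&(hsv(im)[:,:,1]<140)
    sub=m[r0:r1,lo:hi];rows=np.nonzero(sub.sum(1)>=3)[0]
    for r in rows[-4:]: c=np.nonzero(sub[r])[0]; print(r+r0,c.min()+lo,c.max()+lo)
E
python3 -c "
from h import *
go(None);tip()
im=cv2.imread('pics/top0.png')
"
```

```text
t 3.9 tcp [ 0.6906 -0.0215  0.0022] yaw 3.43 F [0.6 0.1 0.4] w 0.086
230 284 289
231 284 289
232 284 289
233 285 289
```

Emit:
arm_command:
  rows: "0 0 0 -8 0 0 0; 0.4 0 0 0 0 0 0; 0.4 0 0 0 0 0 0; 0.4 0 0 0 0 0 0; 0.4 0 0 0 0 0 0"
  squeeze: 30

```text
time_s: 4.37
position: [0.6906, -0.0215, 0.0104]
tool_rot: [[0.998, 0.06, -0.0], [0.06, -0.998, 0.0], [-0.0, -0.0, -1.0]]
ft_force: [-0.2, -1.0, 0.6]
grip_width: 0.0512
```

```bash
python3 -c "
from h import *
go(None);tip()
s=readout.observe();p=s['position'];R=s['tool_rot'];w=s['grip_width']/2
for z in(-.02,-.01,0,.01): print(z,proj('side',[p+R@[0,-w,z],p+R@[0,-w-.008,z]]).round(1).tolist())
im=eyes.get_image('wrist');im2=eyes.get_image('side')
a=cv2.resize(im[200:400,100:540,::-1],None,fx=1.8,fy=1.5);b=cv2.resize(im2[180:260,250:410,::-1],(792,300),interpolation=cv2.INTER_CUBIC)
cv2.imwrite('pics/w3.png',np.vstack([a,b]))
cm=eyes.camera_model('wrist')
for x in(-.011,.011):
  for z in(-.02,-.01,0,.01): print(x,z,proj('w',[p+R@[x,-w,z]],cm).round(0).tolist())
"
```

```text
t 4.37 tcp [ 0.6906 -0.0215  0.0104] yaw 3.43 F [-0.2 -1.   0.6] w 0.051
225 285 290
226 286 291
227 286 291
228 286 290
-0.02 [[289.3, 228.3], [288.7, 230.7]]
-0.01 [[289.5, 231.0], [288.9, 233.4]]
0 [[289.7, 233.7], [289.1, 236.1]]
0.01 [[289.9, 236.4], [289.4, 238.7]]
-0.011 -0.02 [[264.0, 332.0]]
-0.011 -0.01 [[268.0, 321.0]]
-0.011 0 [[271.0, 311.0]]
-0.011 0.01 [[273.0, 303.0]]
0.011 -0.02 [[262.0, 286.0]]
0.011 -0.01 [[266.0, 277.0]]
0.011 0 [[269.0, 270.0]]
0.011 0.01 [[272.0, 263.0]]
```

View pics/w3.png

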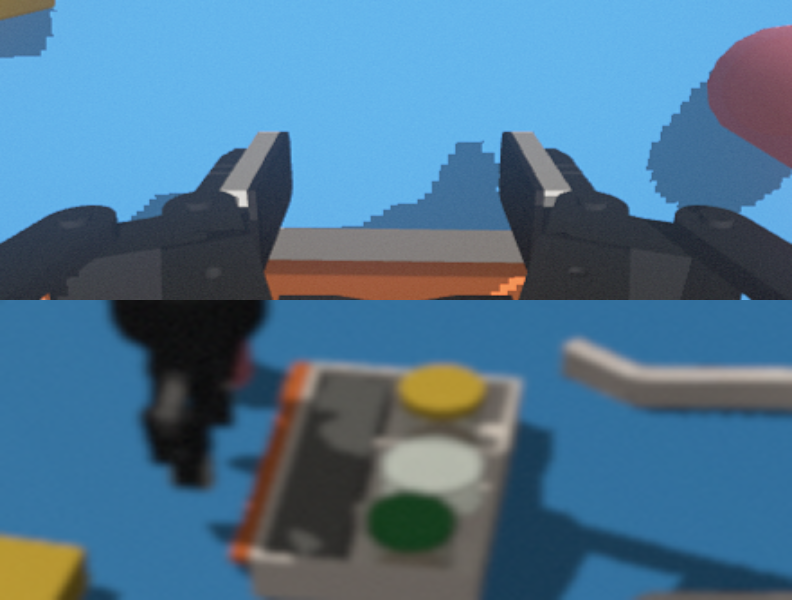

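Measured in both views, the real fingertips stand about 20 mm behind the reported TCP at this closure, so tip z ≈ TCP z + 20 mm. That disagrees with the "17 mm ahead" in the interface text, so I'll work from the images and contact forces. Next I lower to a tip height of about 14 mm and feel for the lip.

Emit:
arm_command:
  rows: "0.4 0 -3 6 0 0 0; 0.4 0 0 6 0 0 0; 0.4 0 0 4 0 0 0; 0.4 0 0 0 0 0 0; 0.4 0 0 0 0 0 0"

```text
time_s: 4.93
position: [0.6903, -0.0185, -0.0062]
tool_rot: [[0.998, 0.06, -0.001], [0.06, -0.998, 0.0], [-0.001, -0.0, -1.0]]
ft_force: [0.2, -0.4, 1.3]
grip_width: 0.0513
```

Emit:
arm_command:
  rows: "0.4 -4 0 0 0 0 0; 0.4 -4 0 0 0 0 0; 0.4 -4 0 0 0 0 0; 0.4 0 0 0 0 0 0; 0.4 0 0 0 0 0 0"

```text
time_s: 5.35
position: [0.6784, -0.0193, -0.0053]
tool_rot: [[0.998, 0.06, 0.0], [0.06, -0.998, -0.0], [0.0, 0.0, -1.0]]
ft_force: [-1.2, -0.3, -0.3]
grip_width: 0.0511
```

Emit:
arm_command:
  rows: "0.4 -2 0 0 0 0 0; 0.4 -2 0 0 0 0 0; 0.4 -2 0 0 0 0 0; 0.4 -2 0 0 0 0 0; 0.4 -2 0 0 0 0 0"

```text
time_s: 5.77
position: [0.6688, -0.0198, -0.0055]
tool_rot: [[0.998, 0.06, 0.001], [0.06, -0.998, 0.0], [0.001, -0.0, -1.0]]
ft_force: [2.7, 0.8, -2.0]
grip_width: 0.0512
```

Emit:
arm_command:
  rows: "0.4 -4 -0.2 0 0 0 -0.5; 0.4 -4 -0.2 0 0 0 -0.5; 0.4 -4 -0.2 0 0 0 -0.5; 0.4 -4 -0.2 0 0 0 -0.5; 0.4 -4 -0.2 0 0 0 -0.5"

```text
time_s: 6.18
position: [0.6482, -0.0204, -0.0055]
tool_rot: [[0.995, 0.104, 0.0], [0.104, -0.995, -0.0], [0.0, 0.0, -1.0]]
ft_force: [3.7, 0.7, -1.4]
grip_width: 0.0515
```

Emit:
arm_command:
  rows: "0.4 -4 -0.2 0 0 0 -0.6; 0.4 -4 -0.2 0 0 0 -0.6; 0.4 -4 -0.2 0 0 0 -0.6; 0.4 -4 -0.2 0 0 0 -0.6; 0.4 -4 -0.2 0 0 0 -0.6"

```text
time_s: 6.6
position: [0.6282, -0.0219, -0.0055]
tool_rot: [[0.988, 0.156, 0.0], [0.156, -0.988, 0.0], [0.0, -0.0, -1.0]]
ft_force: [2.7, 0.7, -1.0]
grip_width: 0.0515
```

```bash
cat >> h.py <<'E'
def look():
    im=eyes.get_image("top");h=hsv(im)
    def comp(lo,hi,z,roi):
        m=cv2.inRange(h,lo,hi);k=np.zeros_like(m);k[roi[0]:roi[1],roi[2]:roi[3]]=1;m*=k
        ys,xs=np.nonzero(m); 
        return (len(xs),ray("top",[(xs.mean(),ys.mean())],z)[0].round(4)) if len(xs) else (0,None)
    roi=(215,320,300,390)
    print("green",comp((50,120,40),(75,255,255),.06,roi),"yellow",comp((20,140,90),(32,255,255),.06,roi))
    return im
E
python3 -c "
from h import *
go(None);im=look()
cv2.imwrite('pics/t2.png',cv2.resize(im[205:345,255:415,::-1],None,fx=4,fy=4,interpolation=cv2.INTER_CUBIC))
s=readout.observe();d=s['position'][:2]-D0;a=A0;print('dock',d@[np.cos(a),np.sin(a)],d@[-np.sin(a),np.cos(a)])
"
```

```text
t 6.6 tcp [ 0.6282 -0.0219 -0.0055] yaw 8.99 F [ 2.7  0.7 -1. ] w 0.052
green (0, None) yellow (105, array([ 0.5425, -0.0995,  0.06  ]))
dock 0.21225438529812946 -0.0002837116082033022
```

View pics/t2.png

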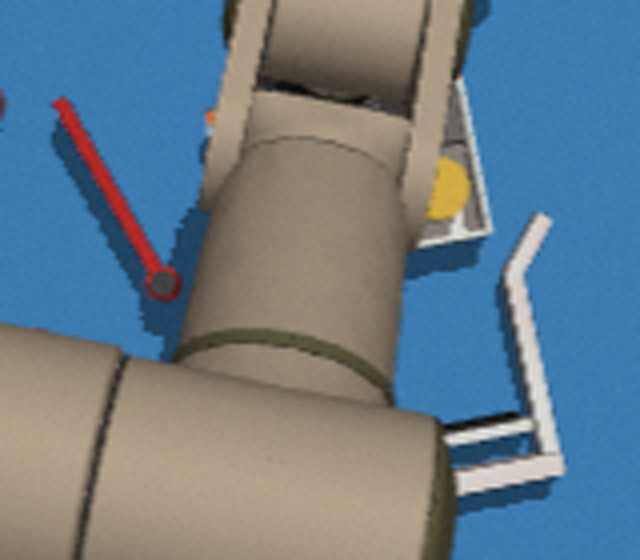

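```bash
python3 -c "
from h import *
f=lambda p:np.array(p)/4+[255,205]
P=ray('top',f([(491,234),(461,85),(207,122)]),.04)[:,:2]-D0
a=A0;R=np.array([[np.cos(a),-np.sin(a)],[np.sin(a),np.cos(a)]]);print((P@R).round(4))
Q=ray('top',f([(237,328),(507,277)]),.028)[:,:2]-D0;print(Q@R)
Q=ray('top',f([(545,216)]),.028)[:,:2]-D0;print(Q@R)
"
```

```text
[[ 0.0803 -0.0891]
 [ 0.1856 -0.0896]
 [ 0.1938  0.0885]]
[[ 0.050299    0.09508601]
 [ 0.04921107 -0.09556862]]
[[ 0.08565614 -0.13017892]]
```

The tray is centred and square to the dock: its near edge is at dock x = 80 mm and its sides are at about ±89 mm. Driving straight in.

Emit:
arm_command:
  rows: "0.4 -5 0 0 0 0 -0.3; 0.4 -5 0 0 0 0 0; 0.4 -5 0 0 0 0 0; 0.4 -5 0 0 0 0 0; 0.4 -5 0 0 0 0 0"

```text
time_s: 7.07
position: [0.6035, -0.026, -0.0054]
tool_rot: [[0.987, 0.16, 0.0], [0.16, -0.987, -0.0], [0.0, 0.0, -1.0]]
ft_force: [4.4, 0.5, 0.7]
grip_width: 0.0512
```

Emit:
arm_command:
  rows: "0.4 -5 0 0 0 0 0; 0.4 -5 0 0 0 0 0; 0.4 -5 0 0 0 0 0; 0.4 -5 0 0 0 0 0; 0.4 -5 0 0 0 0 0"

```text
time_s: 7.48
position: [0.5789, -0.03, -0.0054]
tool_rot: [[0.987, 0.16, 0.0], [0.16, -0.987, -0.0], [0.0, 0.0, -1.0]]
ft_force: [4.1, 0.5, 1.2]
grip_width: 0.0513
```

Emit:
arm_command:
  rows: "0.4 -5 0 0 0 0 0; 0.4 -5 0 0 0 0 0; 0.4 -5 0 0 0 0 0; 0.4 -5 0 0 0 0 0; 0.4 -5 0 0 0 0 0"

```text
time_s: 7.9
position: [0.5542, -0.034, -0.0055]
tool_rot: [[0.987, 0.16, 0.0], [0.16, -0.987, -0.0], [0.0, 0.0, -1.0]]
ft_force: [3.7, 0.3, 1.5]
grip_width: 0.051
```

Emit:
arm_command:
  rows: "0.4 -4 0 0 0 0 0; 0.4 -4 0 0 0 0 0; 0.4 -4 0 0 0 0 0; 0.4 -4 0 0 0 0 0; 0.4 -4 0 0 0 0 0"

```text
time_s: 8.32
position: [0.5346, -0.0372, -0.0055]
tool_rot: [[0.987, 0.16, 0.0], [0.16, -0.987, -0.0], [0.0, 0.0, -1.0]]
ft_force: [5.4, 0.8, 2.5]
grip_width: 0.0512
```

```bash
python3 -c "
from h import *
go(None)
s=readout.observe();d=s['position'][:2]-D0;a=A0;print('dock',d@[np.cos(a),np.sin(a)],d@[-np.sin(a),np.cos(a)])
"
```

```text
t 8.32 tcp [ 0.5346 -0.0372 -0.0055] yaw 9.23 F [5.4 0.8 2.5] w 0.051
dock 0.11810324543173535 -0.00027472729149141895
```

Emit:
arm_command:
  rows: "0.4 -4 0 0 0 0 0; 0.4 -4 0 0 0 0 0; 0.4 -4 0 0 0 0 0; 0.4 -4 0 0 0 0 0; 0.4 -3 0 0 0 0 0"

```text
time_s: 8.73
position: [0.5157, -0.0402, -0.0055]
tool_rot: [[0.987, 0.16, 0.0], [0.16, -0.987, -0.0], [0.0, 0.0, -1.0]]
ft_force: [4.2, 1.8, 1.6]
grip_width: 0.0511
```

Emit:
arm_command:
  rows: "0.4 -1 0 0 0 0 0; 0.4 -1 0 0 0 0 0; 0.4 -1 0 0 0 0 0; 0.4 -1 0 0 0 0 0; 0.4 -1 0 0 0 0 0"

```text
time_s: 9.15
position: [0.5113, -0.041, -0.0055]
tool_rot: [[0.987, 0.16, 0.0], [0.16, -0.987, -0.0], [0.0, 0.0, -1.0]]
ft_force: [4.2, 0.9, 2.2]
grip_width: 0.0512
```

Emit:
arm_command:
  rows: "0.4 -0.7 0 0 0 0 0; 0.4 -0.7 0 0 0 0 0; 0.4 -0.6 0 0 0 0 0"

```text
time_s: 9.4
position: [0.5093, -0.0413, -0.0056]
tool_rot: [[0.987, 0.16, 0.0], [0.16, -0.987, -0.0], [0.0, 0.0, -1.0]]
ft_force: [5.7, 0.4, 2.2]
grip_width: 0.0511
```

Emit:
arm_command:
  rows: "0.4 -0.5 0 0 0 0 0; 0.4 -0.5 0 0 0 0 0; 0.4 -0.5 0 0 0 0 0"

```text
time_s: 9.65
position: [0.5079, -0.0415, -0.0055]
tool_rot: [[0.987, 0.16, 0.0], [0.16, -0.987, -0.0], [0.0, 0.0, -1.0]]
ft_force: [5.6, 1.0, 2.9]
grip_width: 0.0513
```

Emit:
arm_command:
  rows: "0.4 -0.5 0 0 0 0 0; 0.4 -0.5 0 0 0 0 0; 0.4 -0.5 0 0 0 0 0"

```text
time_s: 9.9
position: [0.5064, -0.0418, -0.0055]
tool_rot: [[0.987, 0.16, 0.0], [0.16, -0.987, -0.0], [0.0, 0.0, -1.0]]
ft_force: [5.0, 1.0, 3.1]
grip_width: 0.0515
```

Emit:
arm_command:
  rows: "0.4 -0.5 0 0 0 0 0; 0.4 -0.5 0 0 0 0 0"

```text
time_s: 10.07
position: [0.5055, -0.0419, -0.0055]
tool_rot: [[0.987, 0.16, 0.001], [0.16, -0.987, -0.0], [0.001, 0.0, -1.0]]
ft_force: [6.3, 1.9, 2.2]
grip_width: 0.0513
```

Emit:
arm_command:
  rows: "0.4 -0.5 0 0 0 0 0; 0.4 -0.5 0 0 0 0 0"

```text
time_s: 10.23
position: [0.5054, -0.0418, -0.0055]
tool_rot: [[0.987, 0.16, 0.003], [0.16, -0.987, 0.0], [0.003, 0.0, -1.0]]
ft_force: [10.9, 5.3, -1.3]
grip_width: 0.0514
```

Emit:
arm_command:
  rows: "0.4 -0.5 0 0 0 0 0; 0.4 -0.5 0 0 0 0 0"

```text
time_s: 10.4
position: [0.5053, -0.0418, -0.0053]
tool_rot: [[0.987, 0.16, 0.005], [0.16, -0.987, 0.0], [0.005, 0.0, -1.0]]
ft_force: [15.5, 8.0, -1.3]
grip_width: 0.0511
```

Emit:
arm_command:
  rows: "0.4 -0.5 0 0 0 0 0"

```text
time_s: 10.48
position: [0.5053, -0.0418, -0.0052]
tool_rot: [[0.987, 0.16, 0.006], [0.16, -0.987, 0.0], [0.006, 0.001, -1.0]]
ft_force: [16.8, 8.7, -2.1]
grip_width: 0.0515
```

Emit:
arm_command:
  rows: "0.4 0 0 0 0 0 0; 0.4 0 0 0 0 0 0; 0.4 0 0 0 0 0 0; 0.4 0 0 0 0 0 0; 0.4 0 0 0 0 0 0"

```text
time_s: 10.9
position: [0.5053, -0.0418, -0.0052]
tool_rot: [[0.987, 0.16, 0.006], [0.16, -0.987, 0.0], [0.006, 0.001, -1.0]]
ft_force: [15.5, 7.3, -2.4]
grip_width: 0.051
```

Emit:
arm_command:
  rows: "0.4 0 0 0 0 0 0; 0.4 0 0 0 0 0 0; 0.4 0 0 0 0 0 0; 0.4 0 0 0 0 0 0; 0.4 0 0 0 0 0 0"

```text
time_s: 11.32
position: [0.5053, -0.0418, -0.0052]
tool_rot: [[0.987, 0.16, 0.006], [0.16, -0.987, 0.0], [0.006, 0.001, -1.0]]
ft_force: [14.4, 7.2, -2.2]
grip_width: 0.0513
```

Held about 0.85 s at roughly 16 N without moving, at the stop position I had expected from the pictures. Backing off now, then on to the gate.

Emit:
arm_command:
  rows: "0.4 2 0 0 0 0 0; 0.4 3 0 0 0 0 0; 0.4 10 0 0 0 0 0; 0.4 15 0 0 0 0 0; 0.4 5 0 -10 0 0 0"

```text
time_s: 11.73
position: [0.5366, -0.0363, 0.0028]
tool_rot: [[0.987, 0.16, -0.005], [0.16, -0.987, 0.001], [-0.005, -0.002, -1.0]]
ft_force: [-0.1, -0.9, -0.7]
grip_width: 0.0513
```

Emit:
arm_command:
  rows: "1 0 0 -30 0 0 0; 1 0 0 -35 0 0 0; 1 0 0 -35 0 0 0; 1 0 0 -10 0 0 0; 1 0 0 0 0 0 0"

```text
time_s: 12.15
position: [0.5375, -0.0369, 0.1167]
tool_rot: [[0.987, 0.16, 0.003], [0.16, -0.987, -0.001], [0.002, 0.002, -1.0]]
ft_force: [-0.3, -0.1, 0.3]
grip_width: 0.0002
```

```bash
cat >> h.py <<'E'
H=np.array([.483,.095])
def F(psi,r=.11,gap=0.,yaw=None,hx=.011,hy=.0145):
    "finger centre to have gate at angle psi (rad)"
    s=readout.observe();R=s["tool_rot"];yaw=np.arctan2(R[1,0],R[0,0])
    ph=A0-np.pi/2+psi;u=np.array([np.cos(ph),np.sin(ph)]);n=np.array([-u[1],u[0]])
    h=.005+hx*abs(n@[np.cos(yaw),np.sin(yaw)])+hy*abs(n@[-np.sin(yaw),np.cos(yaw)])
    return H+r*u+(h+gap)*n
E
python3 -c "
from h import *
im=eyes.get_image('top')
h=hsv(im);m=cv2.inRange(h,(0,150,60),(6,255,255))|cv2.inRange(h,(174,150,60),(180,255,255));m[:, :258]=0;m[:,305:]=0;m[:210]=0;m[290:]=0
ys,xs=np.nonzero(m);print(len(xs));r=cv2.minAreaRect(np.c_[xs,ys].astype(np.float32));print(ray('top',cv2.boxPoints(r),.042).round(3).tolist())
cv2.imwrite('pics/t3.png',cv2.resize(im[185:345,235:415,::-1],None,fx=4.4,fy=3.7,interpolation=cv2.INTER_CUBIC))
p=F(1.9,gap=.02);print(p);go((*p,.12))
"
```

```text
189
[[0.612, 0.17, 0.042], [0.62, 0.153, 0.042], [0.479, 0.082, 0.042], [0.471, 0.098, 0.042]]
[0.56002079 0.18419539]
t 12.2 tcp [ 0.5367 -0.0367  0.1146] yaw 9.23 F [-1.   0.  -1.2] w -0.0
shift mm [  58.4 -214.3   -5.5]
```

View pics/t3.png

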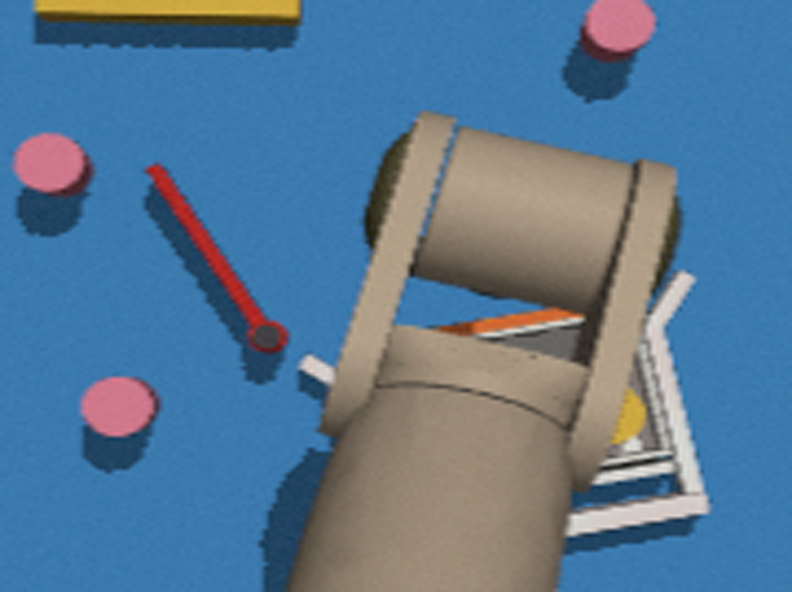

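Emit:
arm_command:
  rows: "1 10 -36 0 0 0 0; 1 10 -36 0 0 0 0; 1 10 -36 0 0 0 0; 1 10 -36 0 0 0 0; 1 10 -36 0 0 0 0"

```text
time_s: 12.62
position: [0.5562, 0.1505, 0.1119]
tool_rot: [[0.987, 0.16, -0.005], [0.16, -0.987, -0.001], [-0.006, -0.0, -1.0]]
ft_force: [0.6, -0.6, 0.0]
grip_width: 0.0003
```

Emit:
arm_command:
  rows: "1 8 -34 0 0 0 0; 1 0 0 35 0 0 0; 1 0 0 35 0 0 0; 1 0 0 25 0 0 0; 1 0 0 10 0 0 0"

```text
time_s: 13.03
position: [0.5565, 0.1835, 0.0037]
tool_rot: [[0.987, 0.161, -0.011], [0.161, -0.987, -0.002], [-0.011, -0.0, -1.0]]
ft_force: [-0.0, 0.1, -0.8]
grip_width: 0.0001
```

Emit:
arm_command:
  rows: "1 0 0 7 0 0 0; 1 0 0 0 0 0 0"

```text
time_s: 13.2
position: [0.5594, 0.1835, 0.0009]
tool_rot: [[0.987, 0.16, -0.003], [0.16, -0.987, -0.0], [-0.003, -0.0, -1.0]]
ft_force: [0.3, 0.5, 1.5]
grip_width: -0.0003
```

```bash
python3 -c "
from h import *
print(ray('top',[(246.8,229),(261.8,294.5)],.056).round(3))
go((*F(1.9),.003))
R=readout.observe()['tool_rot'];prev=readout.observe()['position'][:2]
for ps in np.arange(1.9,-.01,-.1):
    p=F(ps);d=np.r_[p-prev,0]@R*1e3;print(round(ps,2),p.round(4),d[:2].round(1));prev=p
im=eyes.get_image('side')
cv2.imwrite('pics/s4.png',cv2.resize(im[180:330,260:460,::-1],None,fx=4,fy=4,interpolation=cv2.INTER_CUBIC))
"
```

```text
[[0.616 0.226 0.056]
 [0.436 0.188 0.056]]
t 13.2 tcp [0.5594 0.1835 0.0009] yaw 9.21 F [0.3 0.5 1.5] w -0.0
shift mm [ 7.2 18.3 -2.1]
1.9 [0.5695 0.1666] [ 7.2 18.3]
1.8 [0.5764 0.157 ] [ 5.3 10.6]
1.7 [0.5824 0.1465] [ 4.2 11.2]
1.6 [0.5872 0.1354] [ 3.  11.8]
1.5 [0.5907 0.1252] [ 1.8 10.6]
1.4 [0.5932 0.1152] [ 0.9 10.3]
1.3 [0.5947 0.1049] [-0.1 10.5]
1.2 [0.5953 0.0942] [-1.2 10.6]
1.1 [0.5948 0.0834] [-2.2 10.6]
1.0 [0.5931 0.0725] [-3.3 10.5]
0.9 [0.5904 0.0617] [-4.5 10.3]
0.8 [0.5864 0.0511] [-5.6  9.9]
0.7 [0.5813 0.0407] [-6.7  9.4]
0.6 [0.5751 0.0308] [-7.8  8.8]
0.5 [0.5677 0.0216] [-8.8  8. ]
0.4 [0.5592 0.013 ] [-9.7  7.1]
0.3 [0.5498 0.0054] [-10.5   6. ]
0.2 [ 0.5395 -0.0012] [-11.3   4.9]
0.1 [ 0.5283 -0.0067] [-11.8   3.6]
-0.0 [ 0.5166 -0.011 ] [-12.3   2.3]
```

View pics/s4.png

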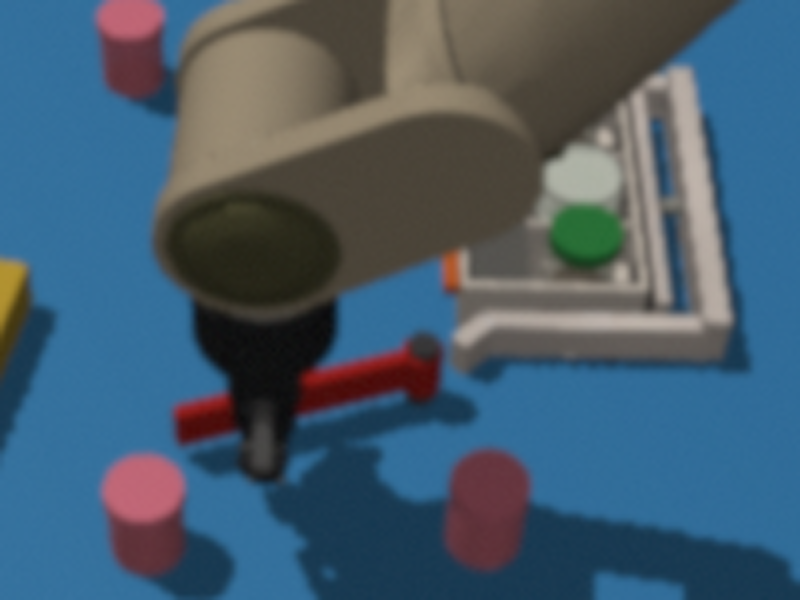

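The side view shows the shut fingertip at (326,299) on the outer face of the gate, the tray against the stop, and the green and white lids upright. Sweeping the gate shut.

Emit:
arm_command:
  rows: "1 4 9 0 0 0 0; 1 3 9 0 0 0 0; 1 5 11 0 0 0 0; 1 4 11 0 0 0 0; 1 3 12 0 0 0 0"

```text
time_s: 13.67
position: [0.5882, 0.1342, 0.0029]
tool_rot: [[0.987, 0.16, 0.001], [0.16, -0.987, 0.0], [0.001, 0.0, -1.0]]
ft_force: [-0.6, 1.2, 0.6]
grip_width: -0.0005
```

Emit:
arm_command:
  rows: "1 2 10 0 0 0 0; 1 1 10 0 0 0 0; 1 0 10 0 0 0 0; 1 -1 11 0 0 0 0; 1 -2 11 0 0 0 0"

```text
time_s: 14.08
position: [0.5957, 0.0832, 0.0024]
tool_rot: [[0.987, 0.16, 0.0], [0.16, -0.987, 0.0], [0.0, -0.0, -1.0]]
ft_force: [-0.3, 2.3, -0.6]
grip_width: 0.0002
```

Emit:
arm_command:
  rows: "1 -3 10 0 0 0 0; 1 -4 10 0 0 0 0; 1 -6 10 0 0 0 0; 1 -7 9 0 0 0 0; 1 -8 9 0 0 0 0"

```text
time_s: 14.5
position: [0.5751, 0.0314, 0.0025]
tool_rot: [[0.987, 0.16, 0.0], [0.16, -0.987, -0.0], [0.0, 0.0, -1.0]]
ft_force: [0.4, 1.0, 0.2]
grip_width: -0.0
```

```bash
python3 -c "
from h import *
for ps in(.6,.5,.3,.2,.1,0): go((*F(ps),.001))
"
```

```text
t 14.5 tcp [0.5751 0.0314 0.0025] yaw 9.23 F [0.4 1.  0.2] w -0.0
shift mm [-0.1  0.5  1.5]
t 14.5 tcp [0.5751 0.0314 0.0025] yaw 9.23 F [0.4 1.  0.2] w -0.0
shift mm [-8.9  8.5  1.5]
t 14.5 tcp [0.5751 0.0314 0.0025] yaw 9.23 F [0.4 1.  0.2] w -0.0
shift mm [-29.2  21.6   1.5]
t 14.5 tcp [0.5751 0.0314 0.0025] yaw 9.23 F [0.4 1.  0.2] w -0.0
shift mm [-40.4  26.5   1.5]
t 14.5 tcp [0.5751 0.0314 0.0025] yaw 9.23 F [0.4 1.  0.2] w -0.0
shift mm [-52.3  30.1   1.5]
t 14.5 tcp [0.5751 0.0314 0.0025] yaw 9.23 F [0.4 1.  0.2] w -0.0
shift mm [-64.6  32.4   1.5]
```

Emit:
arm_command:
  rows: "1 -8 8 0 0 0 0; 1 -9 7 0 0 0 0; 1 -9 6 0 0 0 0; 1 -8 4 0 0 0 0; 1 -6 2 0 0 0 0"

```text
time_s: 14.92
position: [0.5396, -0.0014, 0.0025]
tool_rot: [[0.987, 0.16, -0.0], [0.16, -0.987, -0.0], [-0.0, 0.0, -1.0]]
ft_force: [1.0, 1.4, 0.0]
grip_width: 0.0003
```

Emit:
arm_command:
  rows: "1 -4 1 0 0 0 0; 1 -4 1 0 0 0 0; 1 -4 1 0 0 0 0; 1 -3 1 0 0 0 0; 1 -3 0 0 0 0 0"

```text
time_s: 15.33
position: [0.5234, -0.0077, 0.0025]
tool_rot: [[0.987, 0.161, 0.0], [0.161, -0.987, -0.0], [0.0, 0.0, -1.0]]
ft_force: [1.4, -0.9, -0.3]
grip_width: -0.0002
```

Emit:
arm_command:
  rows: "1 -2 0 0 0 0 0; 1 -1 0 0 0 0 0; 1 -1 0 0 0 0 0"

```text
time_s: 15.58
position: [0.5196, -0.0083, 0.0025]
tool_rot: [[0.987, 0.16, 0.0], [0.16, -0.987, -0.0], [0.0, 0.0, -1.0]]
ft_force: [1.0, -0.2, 0.1]
grip_width: 0.0005
```

Emit:
arm_command:
  rows: "1 -1 0 0 0 0 0; 1 -1 0 0 0 0 0"

```text
time_s: 15.75
position: [0.5183, -0.0085, 0.0025]
tool_rot: [[0.987, 0.16, 0.002], [0.16, -0.987, 0.0], [0.002, 0.0, -1.0]]
ft_force: [7.2, 2.2, -3.5]
grip_width: -0.0001
```

Emit:
arm_command:
  rows: "1 -1 0 0 0 0 0; 1 -0.5 0 0 0 0 0"

```text
time_s: 15.92
position: [0.5184, -0.0085, 0.0027]
tool_rot: [[0.987, 0.16, 0.006], [0.16, -0.987, 0.0], [0.006, 0.001, -1.0]]
ft_force: [12.5, 5.4, -7.2]
grip_width: -0.0001
```

Emit:
arm_command:
  rows: "1 -0.5 0 0 0 0 0; 1 -0.5 0 0 0 0 0"

```text
time_s: 16.08
position: [0.5184, -0.0086, 0.0027]
tool_rot: [[0.987, 0.159, 0.008], [0.159, -0.987, 0.0], [0.008, 0.001, -1.0]]
ft_force: [15.9, 6.8, -7.8]
grip_width: -0.0002
```

It is firmly against the end stop, within 2 mm of the predicted position. Releasing, retreating and checking.

Emit:
arm_command:
  rows: "1 2 0 0 0 0 0; 1 5 0 0 0 0 0; 1 15 0 0 0 0 0; 1 10 0 -15 0 0 0; 1 0 0 -35 0 0 0"

```text
time_s: 16.5
position: [0.5458, -0.0033, 0.0497]
tool_rot: [[0.987, 0.16, -0.007], [0.16, -0.987, 0.002], [-0.007, -0.003, -1.0]]
ft_force: [-0.3, -1.1, 0.4]
grip_width: 0.0002
```

Emit:
arm_command:
  rows: "1 10 -15 -35 0 0 0; 1 10 -35 -35 0 0 0; 1 10 -38 -10 0 0 0; 1 10 -38 0 0 0 0; 1 10 -38 0 0 0 0"

```text
time_s: 16.92
position: [0.5688, 0.1615, 0.1273]
tool_rot: [[0.987, 0.16, 0.001], [0.16, -0.987, -0.0], [0.001, 0.0, -1.0]]
ft_force: [0.5, -0.4, -1.3]
grip_width: -0.0001
```

Emit:
arm_command:
  rows: "1 0 -40 0 0 0 0; 1 0 -40 0 0 0 0; 1 0 -40 0 0 0 0; 1 0 -20 0 0 0 0; 1 0 0 0 0 0 0"

```text
time_s: 17.33
position: [0.5447, 0.3019, 0.1259]
tool_rot: [[0.986, 0.165, -0.001], [0.165, -0.986, 0.0], [-0.001, -0.001, -1.0]]
ft_force: [0.2, 0.1, 0.4]
grip_width: 0.0
```

```bash
python3 -c "
from h import *
go(None)
im=eyes.get_image('top');im2=eyes.get_image('side')
a=cv2.resize(im[185:345,235:415,::-1],(450,400),interpolation=cv2.INTER_CUBIC);b=cv2.resize(im2[180:340,260:400+60,::-1],(350,400)if 0 else (350,280),interpolation=cv2.INTER_CUBIC)
c=np.zeros((400,800,3),np.uint8);c[:,:450]=a;c[:280,450:]=b;cv2.imwrite('pics/end.png',c)
for n,i,z in(('top',im,.042),('side',im2,.042)):
    h=hsv(i);m=cv2.inRange(h,(0,150,60),(5,255,255))|cv2.inRange(h,(174,150,60),(180,255,255));k=np.zeros_like(m)
    if n=='top':k[245:300,285:380]=1
    else:k[180:290,340:400]=1
    ys,xs=np.nonzero(m*k);print(n,len(xs),ray(n,cv2.boxPoints(cv2.minAreaRect(np.c_[xs,ys].astype(np.float32))),z).round(4).tolist() if len(xs)>9 else '')
    m=cv2.inRange(h,(6,150,120),(17,255,255));ys,xs=np.nonzero(m*k);print('lip',len(xs),ray(n,cv2.boxPoints(cv2.minAreaRect(np.c_[xs,ys].astype(np.float32))),.04).round(4).tolist() if len(xs)>9 else '')
"
```

```text
t 17.33 tcp [0.5447 0.3019 0.1259] yaw 9.5 F [0.2 0.1 0.4] w 0.0
top 178 [[0.4942, 0.1065, 0.042], [0.5131, -0.046, 0.042], [0.4925, -0.0484, 0.042], [0.4737, 0.1038, 0.042]]
lip 198 [[0.4798, 0.0441, 0.04], [0.5086, -0.1308, 0.04], [0.5003, -0.132, 0.04], [0.4716, 0.0427, 0.04]]
side 100 [[0.4922, 0.1304, 0.042], [0.4935, 0.0624, 0.042], [0.4751, 0.0628, 0.042], [0.4745, 0.1306, 0.042]]
lip 0
```

View pics/end.png

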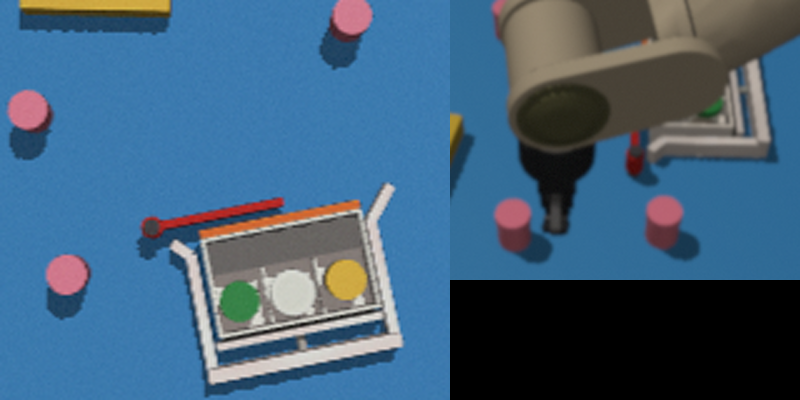

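```bash
python3 -c "
from h import *
im=eyes.get_image('top');h=hsv(im);m=cv2.inRange(h,(0,150,60),(5,255,255))|cv2.inRange(h,(174,150,60),(180,255,255));k=np.zeros_like(m);k[245:300,304:352]=1
ys,xs=np.nonzero(m*k);P=ray('top',np.c_[xs,ys],.042)[:,:2]
f=cv2.fitLine(P.astype(np.float32),cv2.DIST_HUBER,0,.01,.01).ravel();print('gate psi deg',np.degrees(np.arctan2(-f[0]*np.sign(f[1]),abs(f[1])))-9.3,len(xs))
print(readout.observe()['ft_force']);env.close_job()"
```

```text
gate psi deg 0.3909769 148
[-0.44440182  0.2534707  -0.26680061]
the job is handed in; nothing more can be done
```

I dragged the tray into the dock, pressed it against the rubber stop, swung the red gate shut and handed the job in at about 17.5 s.

- **Docking:** I hooked two part-open fingertips behind the orange lip and turned the tray to the dock's angle on the way in. Dragging took about 4 to 6 N. I then held it against the stop for about 0.85 s at 16 to 19 N, under the 25 N limit.
- **Gate:** I pushed it until it stopped hard at about 15 to 17 N, within 2 mm of where I predicted the end stop.
- **Last checks:** In the final top view the tray is square in the dock at about 9.3°, and its lip is within about 1 mm of where I expected. All three loads are upright. The gate line is 0.4° from the dock's angle, which is within measuring error of shut. The pink look-alikes and the slide box corner in view have not moved, and the wrist reads no contact force. I did not check the other bystanders again at the end.
- **Disagreements:**
  - The pictures put the fingertips about 17 to 30 mm behind the reported TCP, depending on how far the gripper was open; the interface text says 17 mm ahead. I set heights from the pictures.
  - While pressing against the stop the force had a sideways part of about 5 to 6 N, and the tray did not move.

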